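Square up a pile of sample boards and pin it with the binding post

TASK

Knock the untidy pile of four sample boards up square into the corner of the wooden binding jig, tight against both fences. Then take the long binding post from its block and work it down through the hand-punched holes of all four boards, feeling each board into line, into the bore of the jig, until it is fully home with its head down on the top board and the pile still square. The boards bruise easily, so be gentle and never force the post; leave the short post and the other things on the table alone.

Things in the scene. Friction and masses are not known exactly. Their poses are not given: they have to be found in the camera images.
- jig: Binding jig screwed to the bench: plywood base 230 mm (its x) by 160 mm (its y), 18 mm thick, with a far fence and a side fence of hardwood, each 18 mm thick and standing 38 mm above the base; its -x and -y sides are open. Origin: centre of the base's underside, on the table; z up; x points away from the robot, turned by its yaw (up to 20 degrees).
- far_fence (a point): Middle of the far fence's inner face, at the base's top: x = +85, y = +5 mm in the jig frame. The face is 80 mm long (y = -35 to +45 mm) and looks to the jig's -x. The short edges of the boards go tight against it. Axes as the jig's.
- side_fence (a point): Middle of the side fence's inner face, at the base's top: x = +25, y = +55 mm in the jig frame. The face is 90 mm long (x = -20 to +70 mm) and looks to the jig's -y. The long edges of the boards go tight against it. Axes as the jig's.
- bore (a point): Centre of the mouth of the jig's 10 mm bore, in the base's top face (18 mm above the table), at x = -46.9, y = +8.1 mm in the jig frame; hidden under the boards. The bore is vertical, 18 mm deep, through the base. The fences stand back a little: a well punched hole in a board tight against both lies 1.9 mm in x and 1.9 mm in y beyond it. Axes as the jig's.
- seat (a point): Point on the base's top face over which the centres of the boards come when they are tight against both fences: x = +10, y = +10 mm in the jig frame. Axes as the jig's.
- board1: Lowest of four loose rigid fibreboard sample boards, 150 mm long (its x), 90 mm wide (its y), 8 mm thick, 40 to 65 g. One straight 10 mm hole, punched by hand: nominally on the centre line 55 mm from the centre towards the -x end (the end nearest the robot), but up to 1.9 mm off that in any direction, different for each board. Origin: centre of its underside; z up.
- board2: Second board from below; like board1, same frame. At the start each board lies on its own somewhere 10 to 28 mm short of the far fence and of the side fence, turned up to 6 degrees. As the holes are punched unevenly, each board has to slide back up to 4 mm from the fences for its hole to come over the bore.
- board3: Third board from below; like board1, same frame. The boards bruise if anything presses on them with more than 25 N; sliding the whole pile takes about 2 to 5 N.
- board4: The top board; like board1, same frame. The pile of four is 32 mm high, its top 50 mm above the table, 6 mm lower than the fences.
- rack: Hardwood block 50 mm (its x) by 110 mm (its y), 30 mm high, fixed to the table, with two upright 10.5 mm holes 24 mm deep at y = -27 and y = +27 mm, in which the two posts stand loose. Either post may be in either hole, its paddle roughly along the row. Origin: centre of its underside.
- long_post: Long binding post, 35 g, loose. Shank 8 mm thick, 46 mm long, end 7.2 mm across (chamfer 1.5 mm high); collar 16 mm across, 3 mm high; flat paddle head 24 mm wide (its x), 10 mm thick (its y), 28 mm high. In the block the paddle is 55 to 83 mm above the table. Origin: centre of the end face; z towards the head. Fully home: end 14 mm below the bore's mouth, collar on the top board.
- short_post: A spare post of the same make, too short for this pile: shank 30 mm, same collar and head (paddle 39 to 67 mm above the table in the block). Stays in the block. Origin: centre of the end face; z towards the head.
- brush_glass: Bystander: drinking glass 76 mm across and 100 mm high with brushes standing in it up to about 215 mm. Origin: centre of its underside.
- tape_roll: Bystander: roll of tape lying flat, 90 mm across, 25 mm high. Origin: centre of its underside.

How it is judged:
By the outcome, as a careful person would: the job done as asked, in the order asked, and still so for the second after the job is handed in, with the robot touching nothing.
It also fails if it takes over 72 s, if anything falls off the work surface, if the arm or the gripper's body presses on something with over 40 N, if the wrist force passes 120 N, or if a joint passes its speed limit or range.

ROBOT

A 6-joint arm with a two-finger parallel gripper is mounted at the origin on the work surface. World frame = base frame: x ahead of the robot, y to its left, z up, the work surface at z = 0. Lengths are in m, angles in rad, forces in N, time in s.
With the tool pointing down it reaches from about 0.275 to 0.725 m from the base axis. Payload 5.6 kg.
Tool frame: the origin (TCP) lies between the finger pads; the fingertips stand 8 mm ahead of it and the grasp point (between the pads) lies 11 mm behind it; z points along the fingers, y is the line along which they close (so a half turn about z gives the same grasp; the last joint's range is limited). The gripper opens to 85 mm and grips with 20 to 120 N. Pads are 22 mm wide; open, the fingers measure 114 mm over their backs; the gripper's body (76 mm by 85 mm) begins 54 mm behind the grasp point. The pads swing forward as they close: fully open they stand 13 mm farther back than shut.
Start: joints at [-0.828, 0.255, 0.108, 0, -1.424, -0.285], TCP at [0.243, -0.493, 0.209] pointing down, gripper open.
Joint ranges: [-2.95, 2.95], [-1.21, 1.97], [-1.09, 1.5], [-2.87, 1.71], [-2.94, -0.07], [-3.05, 3.05]. Speed limits (rad/s): [2.57, 2.57, 3.14, 3.14, 3.14, 3.14].

INTERFACE

Orientations are given as [roll, pitch, yaw] about the fixed x, y, z axes, in that order (R = Rz(yaw) Ry(pitch) Rx(roll)).
In Python, from workcell import bot gives the robot as it stands.
- The arm moves only by the tool drive_tool, never from a script. Its argument "plan" is a list of rows, each a list of 3 entries, a list of its own where there are three numbers: the shift along the world's x, y, z in cm, then the turn about the world's z in degrees, then the closure, from 0 (fully open) to 1 (shut). In form: [[[tx, ty, tz], spin, claw], ...]. A call has 1 to 12 rows; each row shifts and turns the commanded pose from where the row before left it; what a row does not reach is not made up. A row lasts 1/10 s, in which the tool goes at most 50 mm and 8.59 degrees, less where a joint would pass 70% of its speed; a pose out of reach is approached as far as the arm can. A call is refused whole if a number of a shift passes 5 or a number of a turn 8.59, either way. A call with a gripper value outside its range is refused whole. The fingers move at their own pace and stop on an object; the grip force is fixed at half the most. Time passes only in rows, so rows that do not move let the fingers close. It gives the time, the measured TCP pose, the force, the opening and the grip force at its end, in the units of the state.
- bot.get_obs(): the state, without advancing time (a new reading comes with each control period).
- bot.capture(name): name is "scene" or "top" or "wrist"; returns (picture, depth): 400x640x3 uint8, red, green, blue; 400x640 float32, m along the optical axis (not along the pixel's ray), 0 where there is no reading.
- bot.calibration(name): a dict with "fov_y" (degrees; the focal length in pixels is half the picture's height over the tangent of half this angle, whatever the lens; pixels are square), "cx", "cy" (the principal point, pixels), "rvec" (rotation vector, rad) and "tvec" (3), from world to camera coordinates, as OpenCV has them. Camera axes: x right, y down, z forward; pixel columns grow to the right and rows downward; lengths in m; the calibration is good to about 2 mm. A picture is of the moment at which its call begins: read the wrist's pose just before it. calibration takes no time and is no camera call; for the wrist camera it gives the pose at the moment of the call.
- bot.close_job(): hands the job in; it is judged then, once.
The state is a dict: "clock": time; "q": joint angles; "joint_vel": joint speeds; "tau": joint torques, N m; "tcp_pos": TCP position; "tool_rot": TCP orientation; "force": force on the tool from outside, world axes, zero at the start; "wrist_torque": the same for the moment, N m; "grip_width": finger opening in m; "grasp_force": force on a finger pad.
Only numpy, scipy, OpenCV 4.12 (cv2) and the standard library are available. Lean on these libraries where they do the work, as an engineer would, in place of code of your own. Each camera call takes 0.05 s, during which the arm holds its last target. There are 200 camera calls.

## Working session

There is one attempt and no reset: what is moved stays moved. The work goes in short steps, Python scripts to look and compute and a tool call to move; the robot and the scene stay as the last step left them, time stands still between calls to the robot, and variables do not carry over. Pictures are saved under pics/ and viewed, at most 10 in all, crops included, and the job is handed in when it is done.

Besides the shell and the picture viewer there is one more tool, called after "Request:" by a JSON object that holds its "fn" and its "kwargs", one argument or row to a line. drive_tool: Moves the arm, as the interface text tells. Its arguments: {"type":"object","properties":{"plan":{"type":"array","items":{"type":"array"}}},"required":["plan"]}

```bash
mkdir -p pics; cat > h.py <<'E'
import numpy as np, cv2
from workcell import bot
def cal(n):
    c=bot.calibration(n); f=200/np.tan(np.radians(c["fov_y"])/2)
    R=cv2.Rodrigues(np.array(c["rvec"],float))[0]; return f,c["cx"],c["cy"],R,np.array(c["tvec"],float).ravel()
def ray(C,uv,z):
    f,cx,cy,R,t=C; uv=np.atleast_2d(np.array(uv,float))
    d=np.c_[(uv[:,0]-cx)/f,(uv[:,1]-cy)/f,np.ones(len(uv))]@R; o=-R.T@t
    return o+d*((z-o[2])/d[:,2])[:,None]
def cloud(C,D):
    f,cx,cy,R,t=C; v,u=np.mgrid[0:400,0:640]
    return (np.stack([(u-cx)/f*D,(v-cy)/f*D,D],-1)-t)@R
def save(n,im,crop=None,s=1):
    if crop: im=im[crop[1]:crop[3],crop[0]:crop[2]]
    cv2.imwrite("pics/"+n,cv2.resize(im[...,::-1],None,fx=s,fy=s,interpolation=cv2.INTER_CUBIC))
E
python3 - <<'E'
from h import *
for n in("top","scene"):
    C=cal(n);im,d=bot.capture(n);np.savez(n,im=im,d=d);save(n+"0.png",im)
    print(n,C[0],C[1:3],-C[3].T@C[4],bot.calibration(n).keys())
o=bot.get_obs();print(o)
E
```

```text
top 365.653525474103 (323.02166095762453, 201.02210757927605) [ 0.39054524 -0.0276466   0.93878579] dict_keys(['fov_y', 'cx', 'cy', 'rvec', 'tvec'])
scene 404.55393759012094 (320.0022158500044, 195.70494688619976) [0.8384316  0.32391419 0.81501108] dict_keys(['fov_y', 'cx', 'cy', 'rvec', 'tvec'])
{'clock': 0.1, 'q': array([-8.28390359e-01,  2.55686652e-01,  1.07126673e-01, -4.22746282e-04,
       -1.42389849e+00, -2.84572030e-01]), 'joint_vel': array([-1.17895756e-03, -4.92575291e-04,  2.91218518e-03,  1.46183713e-03,
        6.33682109e-04, -5.76853392e-05]), 'tau': array([-2.67804535e-03, -3.87602413e+01,  2.38475740e+01,  5.37785143e+00,
       -3.72824215e-03,  3.18618731e-08]), 'tcp_pos': array([ 0.24292325, -0.49290659,  0.20808392]), 'tool_rot': array([ 3.13987997e+00, -6.53706019e-05, -2.68382088e+00]), 'force': array([-0.51370411, -0.16695749,  0.46372164]), 'wrist_torque': array([0.02405997, 0.05732671, 0.02281462]), 'grasp_force': 0.0, 'grip_width': 0.08537291238674247}
```

View pics/top0.png

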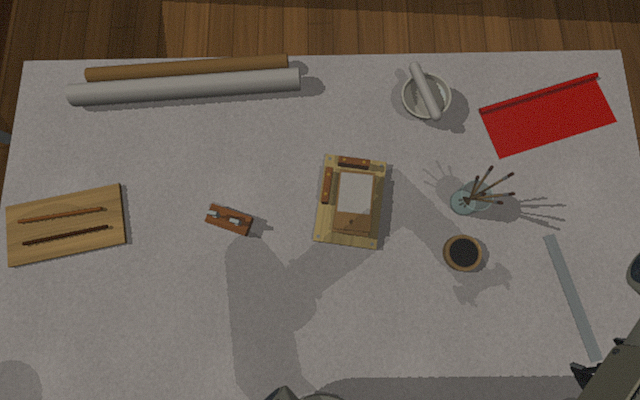

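View pics/scene0.png

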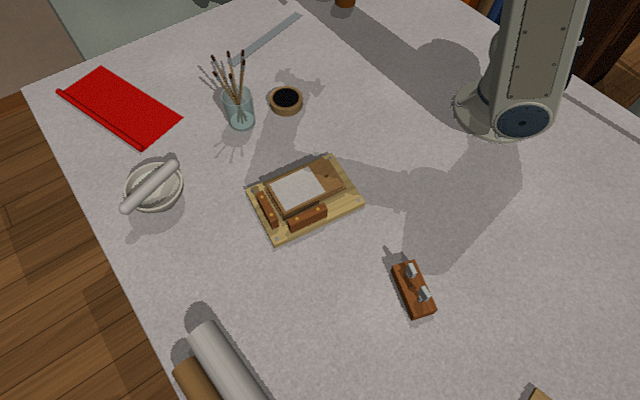

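The top view shows the jig centred at about (350,200), with fences at its top and left and the pile between them. The rack is at (228,219), the glass at (470,200) and the tape at (463,253).

```bash
python3 - <<'E'
from h import *
C=cal("top")
print("jig corners",ray(C,[(325,154),(387,161),(379,248),(314,241)],.018).round(3).tolist())
print("fence tops",ray(C,[(338,162),(369,164),(325,185),(331,185)],.056).round(3).tolist())
print("rack",ray(C,[(211,203),(253,216),(248,236),(206,222)],.03).round(3).tolist())
print("posts",ray(C,[(219,214),(234,220)],.07).round(3).tolist())
print("glass/tape",ray(C,[(463,203),(463,253)],.02).round(3).tolist())
E
```

```text
jig corners [[0.696, -0.018, 0.018], [0.674, -0.18, 0.018], [0.449, -0.151, 0.018], [0.468, 0.012, 0.018]]
fence tops [[0.662, -0.051, 0.056], [0.655, -0.128, 0.056], [0.603, -0.018, 0.056], [0.602, -0.033, 0.056]]
rack [[0.565, 0.273, 0.03], [0.531, 0.165, 0.03], [0.48, 0.176, 0.03], [0.517, 0.283, 0.03]]
posts [[0.53, 0.239, 0.07], [0.515, 0.202, 0.07]]
glass/tape [[0.56, -0.367, 0.02], [0.434, -0.357, 0.02]]
```

Request:
{"fn": "drive_tool", "kwargs": {
  "plan": [
    [[2.2,4.1,0.8],-3.4,0],
    [[2.2,4.1,0.8],-3.4,0],
    [[2.2,4.1,0.8],-3.4,0],
    [[2.2,4.1,0.8],-3.4,0],
    [[2.2,4.1,0.8],-3.4,0],
    [[2.2,4.1,0.8],-3.4,0],
    [[2.2,4.1,0.8],-3.4,0],
    [[2.2,4.1,0.8],-3.4,0],
    [[2.2,4.1,0.8],-3.4,0],
    [[2.2,4.1,0.8],-3.4,0],
    [[0,0,0],0,0],
    [[0,0,0],0,0]
  ]
}}

```text
clock: 1.3
tcp_pos: [0.4632, -0.0824, 0.2884]
tool_rot: [-3.141, -0.001, 3.009]
force: [-0.4, -0.9, -0.8]
grip_width: 0.0856
grasp_force: 0.0
```

```bash
python3 - <<'E'
from h import *
C=cal("wrist");o=bot.get_obs();print(o["tcp_pos"],o["tool_rot"],-C[3].T@C[4],C[3][2],C[0:3])
im,d=bot.capture("wrist");np.savez("w1",im=im,d=d,R=C[3],t=C[4]);save("w1.png",im)
E
```

```text
[ 0.46324762 -0.08238884  0.28835547] [-3.14141847e+00 -1.19548656e-03  3.00862643e+00] [ 0.38407894 -0.07091298  0.45339426] [ 0.30633048 -0.04118107 -0.95103405] (np.float64(341.9869419832699), 317.7191931092864, 202.77131934406916)
```

View pics/w1.png

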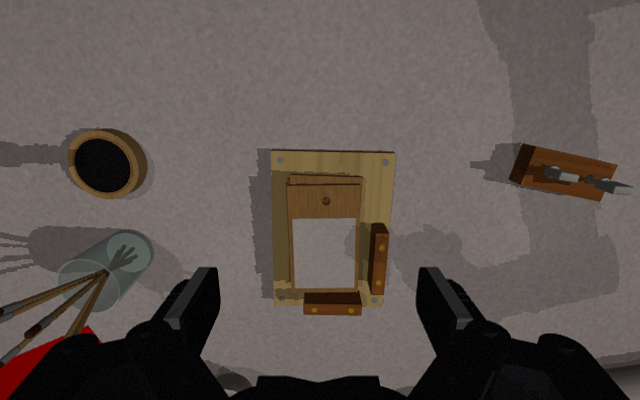

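The wrist view (near side of the scene at the top) shows the jig base corners at about (273,151), (395,153), (383,306) and (275,306). The far fence is at (332,303), the side fence at (378,258), the top hole at (326,201) and the rack at (567,173).

```bash
python3 - <<'E'
from h import *
D=np.load("w1.npz");C0=cal("wrist");C=(*C0[:3],D["R"],D["t"])
P=cloud(C,D["d"]);im=D["im"];hsv=cv2.cvtColor(im,cv2.COLOR_RGB2HSV)
v,u=np.mgrid[0:400,0:640]
for n,(u0,v0,u1,v1) in dict(far=(296,288,368,318),side=(362,215,396,300),base=(255,140,405,315),pile=(280,165,372,296),rack=(500,135,636,215)).items():
    box=(u>=u0)&(u<u1)&(v>=v0)&(v<v1)
    z=P[...,2][box&(D["d"]>0)]; h,e=np.histogram(z,np.arange(-.01,.1,.004)); print(n,[(round(a,3),int(b)) for a,b in zip(e,h) if b>15])
    lo,hi=dict(far=(.048,.066),side=(.048,.066),base=(.01,.024),pile=(.043,.056),rack=(.022,.038))[n]
    m=box&(P[...,2]>lo)&(P[...,2]<hi)
    q=P[m]; r=cv2.minAreaRect((q[:,:2]*1000).astype(np.float32)); print(n,len(q),np.round(r[0],1),np.round(r[1],1),round(r[2],1),q[:,2].mean().round(4))
for n,p in dict(base=[(20,10),(276,310)],far=[(332,303),(0,0)],hole=[(326,201)]*2).items(): pass
for p in [(300,157),(380,160),(332,297),(378,258),(327,190),(327,250),(530,165)]: print(p,im[p[1],p[0]],hsv[p[1],p[0]])
print("hole",ray(C,(326,201),.05),"base c",ray(C,[(273,151),(395,153)],.018))
E
```

```text
far [(np.float64(-0.002), 319), (np.float64(0.014), 166), (np.float64(0.018), 84), (np.float64(0.026), 85), (np.float64(0.03), 85), (np.float64(0.034), 94), (np.float64(0.038), 88), (np.float64(0.042), 90), (np.float64(0.046), 307), (np.float64(0.05), 158), (np.float64(0.054), 663)]
far 1059 [654.8 -92. ] [89.  39.5] 81.9 0.0537
side [(np.float64(-0.002), 757), (np.float64(0.014), 527), (np.float64(0.018), 345), (np.float64(0.022), 44), (np.float64(0.026), 47), (np.float64(0.03), 44), (np.float64(0.034), 41), (np.float64(0.038), 45), (np.float64(0.042), 57), (np.float64(0.046), 51), (np.float64(0.05), 66), (np.float64(0.054), 842)]
side 934 [606.5 -20. ] [18.5 90.3] 81.3 0.0553
base [(np.float64(-0.006), 116), (np.float64(-0.002), 7283), (np.float64(0.002), 76), (np.float64(0.006), 61), (np.float64(0.01), 60), (np.float64(0.014), 4654), (np.float64(0.018), 2966), (np.float64(0.022), 95), (np.float64(0.026), 154), (np.float64(0.03), 158), (np.float64(0.034), 186), (np.float64(0.038), 739), (np.float64(0.042), 319), (np.float64(0.046), 6032), (np.float64(0.05), 1748), (np.float64(0.054
[... 731 characters left out ...]
2), 42), (np.float64(0.046), 23), (np.float64(0.05), 34), (np.float64(0.054), 56), (np.float64(0.058), 65), (np.float64(0.062), 99), (np.float64(0.066), 161), (np.float64(0.07), 40), (np.float64(0.074), 39), (np.float64(0.078), 93), (np.float64(0.082), 115)]
rack 2966 [524.6 230.3] [111.7  50.1] 70.3 0.0295
(300, 157) [120 102  64] [ 20 119 120]
(380, 160) [121 102  61] [ 21 126 121]
(332, 297) [38 22 10] [ 13 188  38]
(378, 258) [73 43 18] [ 14 192  73]
(327, 190) [99 71 36] [ 17 162  99]
(327, 250) [125 116 111] [ 11  29 125]
(530, 165) [58 30  6] [ 14 229  58]
hole [[ 0.51307494 -0.07791271  0.05      ]] base c [[ 0.44796296 -0.13719005  0.018     ]
 [ 0.47099937  0.01695057  0.018     ]]
```

Request:
{"fn": "drive_tool", "kwargs": {
  "plan": [
    [[-0.6,0.6,-3],-1.2,0.4],
    [[-0.7,0.8,-4],0,0.4],
    [[0,0,-4],0,0.4],
    [[0,0,-4],0,0.4],
    [[0,0,-4],0,0.4],
    [[0,0,-3],0,0.4],
    [[0,0,-2],0,0.4],
    [[0,0,-1],0,0.4],
    [[0,0,-0.5],0,0.4],
    [[0,0,0],0,0.4],
    [[0,0,0],0,0.4]
  ]
}}

```text
clock: 2.45
tcp_pos: [0.4509, -0.0695, 0.0349]
tool_rot: [3.141, 0.002, 2.985]
force: [-0.3, 0.5, -0.2]
grip_width: 0.051
grasp_force: 0.0
```

Request:
{"fn": "drive_tool", "kwargs": {
  "plan": [
    [[0,0,-0.5],0,0.4],
    [[0,0,-0.4],0,0.4],
    [[0,0,0],0,0.4]
  ]
}}

```text
clock: 2.75
tcp_pos: [0.4497, -0.0693, 0.0245]
tool_rot: [-3.141, -0.001, 2.985]
force: [-0.6, 0.5, -0.8]
grip_width: 0.0509
grasp_force: 0.0
```

```bash
python3 - <<'E'
from h import *
C=cal("wrist");im,d=bot.capture("wrist");save("w2.png",im)
P=cloud(C,d);o=bot.get_obs();q=P[(d>0)]-o["tcp_pos"]
yt=np.array([np.sin(o["tool_rot"][2]),-np.cos(o["tool_rot"][2]),0]);xt=np.array([np.cos(o["tool_rot"][2]),np.sin(o["tool_rot"][2]),0])
b=q@yt;a=q@xt
for s in(1,-1):
    m=(s*b>20)&(s*b<60)&(abs(a)<25)&(q[:,2]>-.02); m=(s*b>.02)&(s*b<.06)&(abs(a)<.03)
    print(s,m.sum(),np.percentile(q[m,2],[1,10,50]),np.percentile(a[m],[1,50,99]),np.histogram(q[m,2],np.arange(-.03,.03,.004)))
E
```

```text
1 20422 [-0.02581564 -0.0248058   0.07643509] [-0.02428527  0.01158865  0.02823388] (array([ 104, 4095,  194,  208,  221, 1289,   85,    0,    0,    0,    0,
          0,    0,   12]), array([-0.03 , -0.026, -0.022, -0.018, -0.014, -0.01 , -0.006, -0.002,
        0.002,  0.006,  0.01 ,  0.014,  0.018,  0.022,  0.026]))
-1 20297 [-0.02576769 -0.02477308  0.07619527] [-0.0242231   0.01150712  0.02830458] (array([  91, 4134,  188,  218,  213, 1181,  177,    0,    0,    0,    0,
          0,    0,   13]), array([-0.03 , -0.026, -0.022, -0.018, -0.014, -0.01 , -0.006, -0.002,
        0.002,  0.006,  0.01 ,  0.014,  0.018,  0.022,  0.026]))
```

View pics/w2.png

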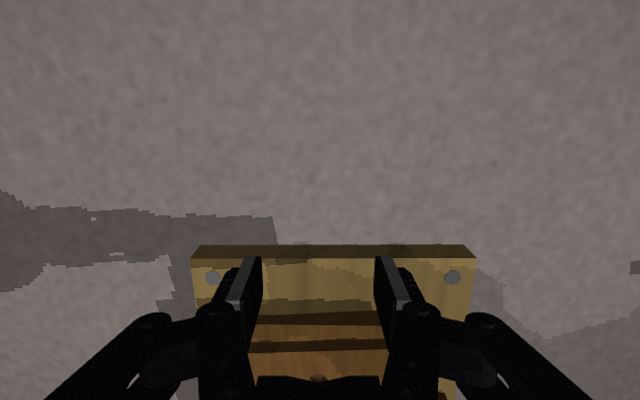

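The wrist view shows both fingers straddling the near end of the base, with the boards' near edges just ahead of them at about (320,320). They are clear to push.

Request:
{"fn": "drive_tool", "kwargs": {
  "plan": [
    [[0.5,-0.08,0],0,0.4],
    [[0.5,-0.08,0],0,0.4],
    [[0.5,-0.08,0],0,0.4],
    [[0.4,-0.06,0],0,0.4],
    [[0.4,-0.06,0],0,0.4],
    [[0.4,-0.06,0],0,0.4],
    [[0.4,-0.06,0],0,0.4],
    [[0.4,-0.06,0],0,0.4],
    [[0.3,-0.05,0],0,0.4],
    [[0.3,-0.05,0],0,0.4],
    [[0,0,0],0,0.4]
  ]
}}

```text
clock: 3.9
tcp_pos: [0.4914, -0.0758, 0.0248]
tool_rot: [-3.142, 0.0, 2.985]
force: [-0.3, -0.1, 0.1]
grip_width: 0.0508
grasp_force: 0.0
```

Request:
{"fn": "drive_tool", "kwargs": {
  "plan": [
    [[0.1,-0.015,0],0,0.4],
    [[0.1,-0.015,0],0,0.4],
    [[0.1,-0.015,0],0,0.4],
    [[0.1,-0.015,0],0,0.4]
  ]
}}

```text
clock: 4.3
tcp_pos: [0.4952, -0.0764, 0.0249]
tool_rot: [3.142, 0.0, 2.985]
force: [-0.0, -0.2, 0.6]
grip_width: 0.0511
grasp_force: 0.0
```

```bash
python3 - <<'E'
from h import *
C=cal("wrist");im,d=bot.capture("wrist");im2,d2=bot.capture("top");np.savez("w3",im=im,d=d,R=C[3],t=C[4]);np.savez("t3",im=im2,d=d2)
save("w3.png",np.vstack([im[230:],cv2.resize(im2[140:260,290:410],(640,400))[:380]]))
E
```

```text
(no output)
```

View pics/w3.png

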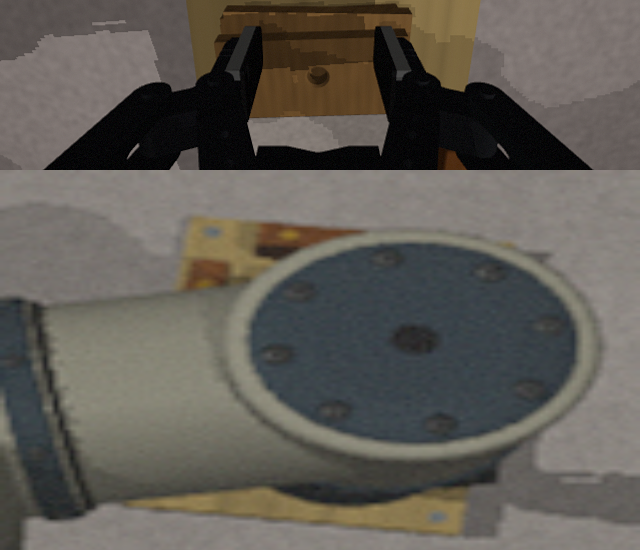

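The picture shows the pile's near edges at rows 236–265, on the robot's side of the fingertips (255,257), so the fingers may not be touching the boards as I expected. I'll check with depth.

```bash
python3 - <<'E'
from h import *
D=np.load("w3.npz");C0=cal("wrist");C=(*C0[:3],D["R"],D["t"]);P=cloud(C,D["d"]);d=D["d"]
o=bot.get_obs();print(o["tcp_pos"],-C[3].T@C[4])
for u in (244,250,256,258,318):
    print(u,[(v,*(np.round(P[v,u]*1000).astype(int))) if d[v,u]>0 else (v,0) for v in range(235,345,8)])
f,cx,cy,R,t=C
for z in(0,-.008,.011):
  for s in(-.0255,.0255):
    X=o["tcp_pos"]+np.array([.156*s,.988*s,z]);c=R@X+t;print(z,s,c[:2]/c[2]*f+[cx,cy],c[2])
E
```

```text
[ 0.49523644 -0.07633883  0.0249091 ] [ 0.4160506  -0.06301704  0.18985466]
244 [(235, np.int64(477), np.int64(-109), np.int64(34)), (243, np.int64(478), np.int64(-108), np.int64(42)), (251, np.int64(482), np.int64(-109), np.int64(42)), (259, np.int64(479), np.int64(-105), np.int64(58)), (267, np.int64(479), np.int64(-104), np.int64(64)), (275, np.int64(479), np.int64(-102), np.int64(71)), (283, np.int64(479), np.int64(-101), np.int64(77)), (291, np.int64(480), np.int64(-100), np.int64(82)), (299, np.int64(480), np.int64(-99), np.int64(86)), (307, np.int64(483), np.int64(-100), np.int64(88)), (315, np.int64(486), np.int64(-100), np.int64(87)), (323, np.int64(489), np.int64(-101), np.int64(88)), (331, np.int64(492), np.int64(-101), np.int64(89)), (339, np.int64(496), np.int64(-103), np.int64(88))]
250 [(235, np.int64(478), np.int64(-107), np.int64(34)), (243, np.int64(479), np.int64(-106), np.int64(41)), (251, np.int64(483), np.int64(-106), np.int64(42)), (259, np.int64(479), np.int64(-102), np.int64(58)), (267, np.int64(479), np.int64(-101), np.int64(66)), (275, np.int64(480), np.int
[... 2284 characters left out ...]
), np.int64(-77), np.int64(49)), (299, np.int64(514), np.int64(-78), np.int64(41)), (307, np.int64(518), np.int64(-79), np.int64(42)), (315, np.int64(518), np.int64(-79), np.int64(49)), (323, np.int64(523), np.int64(-80), np.int64(49)), (331, np.int64(527), np.int64(-80), np.int64(50)), (339, np.int64(532), np.int64(-81), np.int64(49))]
0 -0.0255 [268.14505544 250.05806813] 0.18171820827824434
0 0.0255 [364.14819224 250.16330745] 0.18171801400095822
-0.008 -0.0255 [270.14143415 243.67492745] 0.18932340853121588
-0.008 0.0255 [362.288083   243.77593271] 0.18932321425392976
0.011 -0.0255 [265.11052626 259.76054926] 0.1712610579304085
0.011 0.0255 [366.97558985 259.87222547] 0.17126086365312237
```

```bash
python3 - <<'E'
from h import *
for n,tcp in(("w1",np.array([.46325,-.08239,.28835])),("w3",np.array([.49524,-.07634,.02491]))):
    D=np.load(n+".npz");C0=cal("wrist");C=(*C0[:3],D["R"],D["t"]);P=cloud(C,D["d"]);d=D["d"]
    m=(d>.02)&(d<.17) if n=="w1" else (d<.16)&(d>.02)&(P[...,2]>.0525)
    q=P[m]-tcp; b=q@[.15,.988,0]; a=q@[.988,-.15,0]
    for s in(1,-1):
        k=s*b>0; z=q[k,2]; i=np.argsort(z)[:400]; print(n,k.sum(),np.round(z[i[[0,20,100,399]]],4),"along",np.round(a[k][i[:400:80]],3),"lat",np.round(b[k][i[:400:80]],3))
E
```

```text
w1 16754 [0.0344 0.0361 0.0386 0.0439] along [-0.003 -0.006 -0.006  0.007 -0.013] lat [0.044 0.043 0.043 0.043 0.049]
w1 16634 [0.0341 0.0362 0.0388 0.0439] along [ 0.008  0.001  0.011  0.003 -0.009] lat [-0.042 -0.042 -0.042 -0.042 -0.042]
w3 17055 [0.0277 0.0285 0.0313 0.0379] along [-0.002 -0.006 -0.012 -0.008 -0.011] lat [0.026 0.027 0.027 0.038 0.027]
w3 16921 [0.0276 0.0289 0.0314 0.0376] along [-0.008 -0.012 -0.012  0.008 -0.008] lat [-0.025 -0.027 -0.026 -0.025 -0.036]
```

Request:
{"fn": "drive_tool", "kwargs": {
  "plan": [
    [[-1.5,0.23,0.3],0,0.4],
    [[-2,0.3,0],0,0.4],
    [[-2,0.3,0],0,0.4],
    [[0,0,-0.8],0,0.4],
    [[0,0,-0.7],0,0.4],
    [[0,0,-0.7],0,0.4],
    [[0,0,-0.6],0,0.4],
    [[0,0,0],0,0.4]
  ]
}}

```text
clock: 5.2
tcp_pos: [0.4396, -0.0682, -0.0013]
tool_rot: [-3.141, -0.002, 2.985]
force: [0.3, 0.7, 0.2]
grip_width: 0.0513
grasp_force: 0.0
```

```bash
python3 - <<'E'
from h import *
C=cal("wrist");im,d=bot.capture("wrist");P=cloud(C,d);tcp=bot.get_obs()["tcp_pos"]
np.savez("w4",im=im,d=d,R=C[3],t=C[4]);save("w4.png",im)
m=(d>.02)&(P[...,0]<.475)&(P[...,1]>-.145)&(P[...,1]<.02)&(P[...,0]>.40)
q=P[m]-tcp;b=q@[.15,.988,0]
for s in(1,-1):
    k=(s*b>.02)&(s*b<.045)&(q[:,2]+tcp[2]>.004); print(np.histogram(q[k,2]+tcp[2],np.arange(0,.12,.005)))
E
```

```text
(array([  19,   91,  100,  531,    9,  119,  223,  282,  322,  327,  376,
        348,  511,  354,  639, 1452,  279,  210,  633,  670,  666,  254,
          0]), array([0.   , 0.005, 0.01 , 0.015, 0.02 , 0.025, 0.03 , 0.035, 0.04 ,
       0.045, 0.05 , 0.055, 0.06 , 0.065, 0.07 , 0.075, 0.08 , 0.085,
       0.09 , 0.095, 0.1  , 0.105, 0.11 , 0.115]))
(array([  14,   84,   76,  806,   12,  108,  225,  281,  311,  347,  369,
        338,  517,  386,  720, 1795,  357,  170,  526,  537,  494,  196,
          0]), array([0.   , 0.005, 0.01 , 0.015, 0.02 , 0.025, 0.03 , 0.035, 0.04 ,
       0.045, 0.05 , 0.055, 0.06 , 0.065, 0.07 , 0.075, 0.08 , 0.085,
       0.09 , 0.095, 0.1  , 0.105, 0.11 , 0.115]))
```

View pics/w4.png

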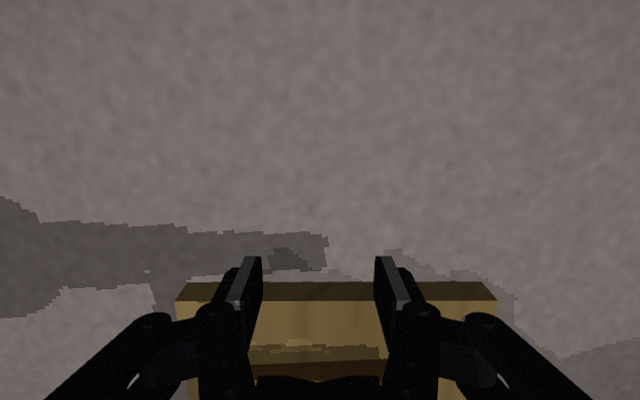

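The wrist view confirms the fingertips are about 26 mm up while the reported TCP is at −1 mm, so the tips sit about 28 mm above the reported TCP. I'll lower by that and push.

Request:
{"fn": "drive_tool", "kwargs": {
  "plan": [
    [[0,0,-0.45],0,0.4],
    [[0.5,-0.08,0],0,0.4],
    [[0.5,-0.08,0],0,0.4],
    [[0.5,-0.08,0],0,0.4],
    [[0.5,-0.08,0],0,0.4],
    [[0.5,-0.08,0],0,0.4],
    [[0.4,-0.06,0],0,0.4],
    [[0.3,-0.05,0],0,0.4],
    [[0.3,-0.05,0],0,0.4],
    [[0.3,-0.05,0],0,0.4],
    [[0.3,-0.05,0],0,0.4],
    [[0.3,-0.05,0],0,0.4]
  ]
}}

```text
clock: 6.45
tcp_pos: [0.4842, -0.0752, -0.0047]
tool_rot: [-3.142, -0.0, 2.985]
force: [-0.7, 0.2, -0.3]
grip_width: 0.0511
grasp_force: 0.6
```

Request:
{"fn": "drive_tool", "kwargs": {
  "plan": [
    [[0.2,-0.03,-0.1],0,0.4],
    [[0.2,-0.03,0],0,0.4],
    [[0.2,-0.03,0],0,0.4],
    [[0.2,-0.03,0],0,0.4],
    [[0.1,-0.015,0],0,0.4]
  ]
}}

```text
clock: 6.95
tcp_pos: [0.4933, -0.0765, -0.0057]
tool_rot: [3.142, -0.0, 2.985]
force: [-0.4, 1.1, 0.1]
grip_width: 0.0513
grasp_force: 0.5
```

Request:
{"fn": "drive_tool", "kwargs": {
  "plan": [
    [[0.1,-0.015,0],0,0.4],
    [[0.1,-0.015,0],0,0.4]
  ]
}}

```text
clock: 7.15
tcp_pos: [0.4948, -0.0768, -0.0057]
tool_rot: [3.142, -0.001, 2.985]
force: [-2.7, 0.5, 0.7]
grip_width: 0.051
grasp_force: 1.2
```

```bash
cat > near.py <<'E'
from h import *
# near edge (jig x) of each layer, and open long edge, in jig frame
C=cal("wrist");im,d=bot.capture("wrist");P=cloud(C,d)
J=np.array([.5724,-.0794]);a=np.radians(-8.75);R=np.array([[np.cos(a),-np.sin(a)],[np.sin(a),np.cos(a)]])
q=np.c_[(P[d>.02][:,:2]-J)@R,P[d>.02][:,2]]*1000
hsv=cv2.cvtColor(im,cv2.COLOR_RGB2HSV)[d>.02]
for yc in(-25,-10,5,20):
    k=(abs(q[:,1]-yc)<5)&(q[:,0]<-40)&(q[:,0]>-110)
    print("y",yc,[(z,round(float(np.percentile(q[k&(abs(q[:,2]-z)<1.5),0],3)),1) if (k&(abs(q[:,2]-z)<1.5)).sum()>8 else None) for z in(22,26,30,34,38,42,46,50)])
print(bot.get_obs()["force"].round(1))
E
python3 near.py
```

```text
y -25 [(22, -66.1), (26, -66.1), (30, -65.8), (34, -67.3), (38, -67.5), (42, -67.2), (46, -65.7), (50, -65.0)]
y -10 [(22, -66.6), (26, -66.5), (30, -66.4), (34, -67.2), (38, -67.2), (42, -67.0), (46, -65.6), (50, -65.0)]
y 5 [(22, -67.0), (26, -67.1), (30, -66.8), (34, -67.0), (38, -67.0), (42, -66.9), (46, -65.5), (50, -64.9)]
y 20 [(22, -88.1), (26, -89.0), (30, -89.1), (34, -89.0), (38, -89.1), (42, -89.0), (46, -89.1), (50, -89.0)]
[-1.4  1.3  1.1]
```

Request:
{"fn": "drive_tool", "kwargs": {
  "plan": [
    [[0.05,-0.008,0],0,0.4],
    [[0.05,-0.008,0],0,0.4],
    [[0.05,-0.008,0],0,0.4],
    [[0,0,0],0,0.4]
  ]
}}

```text
clock: 7.6
tcp_pos: [0.4949, -0.0769, -0.006]
tool_rot: [-3.141, -0.003, 2.985]
force: [-6.1, 2.1, 2.5]
grip_width: 0.0514
grasp_force: 3.1
```

```bash
python3 near.py
```

```text
y -25 [(22, -65.9), (26, -66.0), (30, -65.6), (34, -67.0), (38, -67.0), (42, -67.0), (46, -65.5), (50, -65.0)]
y -10 [(22, -66.3), (26, -66.4), (30, -66.2), (34, -66.8), (38, -66.9), (42, -66.9), (46, -65.4), (50, -64.8)]
y 5 [(22, -67.0), (26, -66.9), (30, -66.6), (34, -66.9), (38, -67.0), (42, -66.7), (46, -65.8), (50, -65.0)]
y 20 [(22, -87.3), (26, -88.8), (30, -88.8), (34, -88.7), (38, -88.8), (42, -88.8), (46, -88.7), (50, -88.5)]
[-5.7  2.9  3.3]
```

Request:
{"fn": "drive_tool", "kwargs": {
  "plan": [
    [[-0.4,0.06,2],0,0.4],
    [[0,0,3.5],8.2,0.4],
    [[0.77,-0.96,0],8.2,0.4],
    [[0.77,-0.96,0],8.2,0.4],
    [[0.77,-0.96,0],8.2,0.4],
    [[0.77,-0.96,0],8.2,0.4],
    [[0.77,-0.96,0],8.2,0.4],
    [[0.77,-0.96,0],8.2,0.4],
    [[0.77,-0.96,0],8.2,0.4],
    [[0.77,-0.96,0],8.2,0.4],
    [[0.77,-0.96,0],8.2,0.4],
    [[0.77,-0.96,0],8.2,0.4]
  ]
}}

```text
clock: 8.85
tcp_pos: [0.5709, -0.1732, 0.0498]
tool_rot: [-3.14, -0.0, -1.718]
force: [0.7, 0.3, -0.2]
grip_width: 0.0512
grasp_force: 0.0
```

Request:
{"fn": "drive_tool", "kwargs": {
  "plan": [
    [[0,0,0],0,0.4],
    [[0,0,0],0,0.4]
  ]
}}

```text
clock: 9.05
tcp_pos: [0.5699, -0.1726, 0.0494]
tool_rot: [-3.141, -0.0, -1.727]
force: [0.2, -0.3, 0.5]
grip_width: 0.0514
grasp_force: 0.0
```

Request:
{"fn": "drive_tool", "kwargs": {
  "plan": [
    [[0,0,-3],0,0.4],
    [[0,0,-2.5],0,0.4],
    [[0,0,0],0,0.4],
    [[0.06,0.4,0],0,0.4],
    [[0.06,0.4,0],0,0.4],
    [[0.06,0.4,0],0,0.4],
    [[0.05,0.3,0],0,0.4],
    [[0.05,0.3,0],0,0.4],
    [[0.05,0.3,0],0,0.4],
    [[0.05,0.3,0],0,0.4],
    [[0.05,0.3,0],0,0.4],
    [[0.05,0.3,0],0,0.4]
  ]
}}

```text
clock: 10.25
tcp_pos: [0.5742, -0.1425, -0.0056]
tool_rot: [3.141, -0.0, -1.724]
force: [-0.7, -1.8, 0.4]
grip_width: 0.0514
grasp_force: 0.7
```

Request:
{"fn": "drive_tool", "kwargs": {
  "plan": [
    [[0.03,0.2,0],0,0.4],
    [[0.03,0.2,0],0,0.4],
    [[0.03,0.2,0],0,0.4],
    [[0.03,0.2,0],0,0.4],
    [[0.03,0.2,0],0,0.4]
  ]
}}

```text
clock: 10.75
tcp_pos: [0.576, -0.1323, -0.0056]
tool_rot: [-3.142, 0.0, -1.724]
force: [-0.4, -2.1, 0.9]
grip_width: 0.0513
grasp_force: 0.6
```

Request:
{"fn": "drive_tool", "kwargs": {
  "plan": [
    [[0.02,0.15,0],0,0.4],
    [[0.02,0.1,0],0,0.4],
    [[0.01,0.1,0],0,0.4],
    [[0.01,0.08,0],0,0.4],
    [[0,0,0],0,0.4]
  ]
}}

```text
clock: 11.25
tcp_pos: [0.5766, -0.1281, -0.0056]
tool_rot: [-3.141, -0.0, -1.724]
force: [0.1, -0.9, 0.0]
grip_width: 0.0509
grasp_force: 0.9
```

```bash
cat > side.py <<'E'
from h import *
C=cal("wrist");im,d=bot.capture("wrist");P=cloud(C,d)
J=np.array([.5724,-.0794]);a=np.radians(-8.75);R=np.array([[np.cos(a),-np.sin(a)],[np.sin(a),np.cos(a)]])
q=np.c_[(P[d>.02][:,:2]-J)@R,P[d>.02][:,2]]*1000
for xc in(-50,-15,0,10,20,35,70):
    k=(abs(q[:,0]-xc)<4)&(q[:,1]<-15)&(q[:,1]>-75)
    print("x",xc,[(z,round(float(np.percentile(q[k&(abs(q[:,2]-z)<1.5),1],3)),1) if (k&(abs(q[:,2]-z)<1.5)).sum()>8 else None) for z in(22,26,30,34,38,42,46,50)])
print(bot.get_obs()["force"].round(1))
E
python3 side.py
```

```text
x -50 [(22, -36.5), (26, -36.5), (30, -35.6), (34, -35.5), (38, -35.1), (42, None), (46, None), (50, None)]
x -15 [(22, -55.9), (26, -58.2), (30, -58.2), (34, -58.2), (38, -58.4), (42, -58.2), (46, -58.1), (50, -58.0)]
x 0 [(22, -36.4), (26, -36.4), (30, -35.5), (34, -36.0), (38, -35.9), (42, -35.7), (46, -35.7), (50, -34.9)]
x 10 [(22, -36.5), (26, -36.3), (30, -35.5), (34, -36.0), (38, -36.1), (42, -36.0), (46, -35.8), (50, -35.1)]
x 20 [(22, -36.3), (26, -36.5), (30, -35.5), (34, -36.0), (38, -36.1), (42, -36.2), (46, -35.8), (50, -35.0)]
x 35 [(22, -56.0), (26, -58.0), (30, -58.1), (34, -58.1), (38, -58.1), (42, -57.9), (46, -58.1), (50, -57.5)]
x 70 [(22, -36.4), (26, -36.3), (30, -35.6), (34, -36.9), (38, -37.0), (42, None), (46, None), (50, None)]
[ 0.  -0.6 -0.1]
```

Request:
{"fn": "drive_tool", "kwargs": {
  "plan": [
    [[0.008,0.05,0],0,0.4],
    [[0.008,0.05,0],0,0.4],
    [[0.008,0.05,0],0,0.4],
    [[0.008,0.05,0],0,0.4],
    [[0,0,0],0,0.4]
  ]
}}

```text
clock: 11.8
tcp_pos: [0.5767, -0.1272, -0.0055]
tool_rot: [3.141, -0.002, -1.724]
force: [0.6, -5.4, 0.4]
grip_width: 0.0513
grasp_force: 3.3
```

```bash
python3 side.py
```

```text
x -50 [(22, -35.8), (26, -35.8), (30, -35.5), (34, -35.7), (38, -35.4), (42, None), (46, None), (50, None)]
x -15 [(22, -54.5), (26, -57.2), (30, -57.2), (34, -57.2), (38, -57.2), (42, -57.4), (46, -57.2), (50, -56.9)]
x 0 [(22, -35.6), (26, -35.5), (30, -35.8), (34, -35.7), (38, -35.6), (42, -35.6), (46, -35.7), (50, -35.1)]
x 10 [(22, -35.6), (26, -35.5), (30, -35.6), (34, -35.6), (38, -35.7), (42, -35.6), (46, -35.7), (50, -34.9)]
x 20 [(22, -35.6), (26, -35.8), (30, -35.6), (34, -35.6), (38, -35.6), (42, -35.6), (46, -35.6), (50, -35.0)]
x 35 [(22, -54.5), (26, -57.2), (30, -57.4), (34, -57.2), (38, -57.2), (42, -57.1), (46, -57.2), (50, -56.7)]
x 70 [(22, -35.6), (26, -35.7), (30, -35.6), (34, -35.7), (38, -35.7), (42, None), (46, None), (50, None)]
[-0.4 -6.7 -0.5]
```

Request:
{"fn": "drive_tool", "kwargs": {
  "plan": [
    [[-0.06,-0.5,1],0,0.4],
    [[0,0,4],-8.2,0.4],
    [[-0.92,0.72,0.5],-8.2,0.4],
    [[-0.92,0.73,0],-8.2,0.4],
    [[-0.92,0.73,0],-8.2,0.4],
    [[-0.92,0.73,0],-8.2,0.4],
    [[-0.92,0.73,0],-8.2,0.4],
    [[-0.92,0.73,0],-8.2,0.4],
    [[-0.92,0.73,0],-8.2,0.4],
    [[-0.92,0.73,0],-8.2,0.4],
    [[-0.92,0.73,0],-8.2,0.4],
    [[-0.92,0.73,0],-8.2,0.4]
  ]
}}

```text
clock: 13.05
tcp_pos: [0.4841, -0.0574, 0.0501]
tool_rot: [3.14, 0.001, 2.979]
force: [0.3, -0.5, 0.3]
grip_width: 0.0512
grasp_force: 0.0
```

Request:
{"fn": "drive_tool", "kwargs": {
  "plan": [
    [[0,0,0],0,0.4],
    [[0,0,0],0,0.4]
  ]
}}

```text
clock: 13.25
tcp_pos: [0.4848, -0.0579, 0.0501]
tool_rot: [3.141, 0.001, 2.989]
force: [0.6, 0.2, 0.6]
grip_width: 0.0516
grasp_force: 0.0
```

Request:
{"fn": "drive_tool", "kwargs": {
  "plan": [
    [[0,0,-3],0,0.4],
    [[0,0,-2.6],0,0.4],
    [[0,0,0],0,0.4],
    [[0.3,-0.05,0],0,0.4],
    [[0.3,-0.05,0],0,0.4],
    [[0.3,-0.05,0],0,0.4],
    [[0.2,-0.03,0],0,0.4],
    [[0.1,-0.015,0],0,0.4],
    [[0.1,-0.015,0],0,0.4],
    [[0.05,-0.008,0],0,0.4]
  ]
}}

```text
clock: 14.25
tcp_pos: [0.4976, -0.0604, -0.0067]
tool_rot: [-3.142, -0.0, 2.985]
force: [-0.7, 0.4, 0.0]
grip_width: 0.0514
grasp_force: 0.3
```

```bash
python3 near.py
```

```text
y -25 [(22, None), (26, -89.0), (30, -89.1), (34, -89.0), (38, -89.0), (42, -89.3), (46, -88.9), (50, -89.1)]
y -10 [(22, -65.6), (26, -65.7), (30, -65.9), (34, -67.2), (38, -67.3), (42, -67.1), (46, -65.7), (50, -65.0)]
y 5 [(22, -65.7), (26, -65.7), (30, -66.0), (34, -67.0), (38, -67.3), (42, -67.1), (46, -65.6), (50, -65.0)]
y 20 [(22, -65.7), (26, -65.7), (30, -65.9), (34, -67.0), (38, -67.2), (42, -67.0), (46, -65.5), (50, -64.9)]
[-0.5 -0.7  0.5]
```

Request:
{"fn": "drive_tool", "kwargs": {
  "plan": [
    [[0.05,-0.008,0],0,0.4],
    [[0.05,-0.008,0],0,0.4],
    [[0.05,-0.008,0],0,0.4],
    [[0.05,-0.008,0],0,0.4],
    [[0.05,-0.008,0],0,0.4],
    [[0,0,0],0,0.4]
  ]
}}

```text
clock: 14.9
tcp_pos: [0.4993, -0.0608, -0.0069]
tool_rot: [-3.141, -0.002, 2.985]
force: [-4.9, 0.9, 2.5]
grip_width: 0.0516
grasp_force: 2.3
```

```bash
python3 near.py
```

```text
y -25 [(22, -87.0), (26, -87.2), (30, -87.1), (34, -87.1), (38, -87.2), (42, -87.4), (46, -87.4), (50, -87.3)]
y -10 [(22, -65.4), (26, -65.5), (30, -65.4), (34, -65.5), (38, -65.6), (42, -65.5), (46, -65.6), (50, -65.0)]
y 5 [(22, -65.5), (26, -65.6), (30, -65.4), (34, -65.4), (38, -65.5), (42, -65.6), (46, -65.4), (50, -64.6)]
y 20 [(22, -65.5), (26, -65.5), (30, -65.5), (34, -65.4), (38, -65.5), (42, -65.6), (46, -65.6), (50, -64.9)]
[-5.1  2.   2.4]
```

Request:
{"fn": "drive_tool", "kwargs": {
  "plan": [
    [[-0.5,0.08,1],0,0.4],
    [[-1,0.15,5],0,0.2],
    [[-2,0.5,5],0,0],
    [[0,0,3],0,0],
    [[0,0,0],0,0],
    [[0,0,0],0,0]
  ]
}}

```text
clock: 15.55
tcp_pos: [0.4679, -0.0537, 0.1301]
tool_rot: [3.14, 0.004, 2.985]
force: [-0.1, 0.0, -1.0]
grip_width: 0.0853
grasp_force: 0.0
```

```bash
python3 - <<'E'
from h import *
C=cal("wrist");print(bot.get_obs()["tcp_pos"],bot.get_obs()["tool_rot"]);im,d=bot.capture("wrist");np.savez("w5",im=im,d=d,R=C[3],t=C[4])
P=cloud(C,d)*1000
# top hole: dark blob / depth deeper
X=cv2.cvtColor(im,cv2.COLOR_RGB2GRAY)
reg=(abs(P[...,0]-525)<22)&(abs(P[...,1]+62)<22)&(P[...,2]<60)&(d>.02)
top=reg&(abs(P[...,2]-50)<1.5); hole=reg&(P[...,2]<47)&(P[...,2]>20)
n,l,s,c=cv2.connectedComponentsWithStats(hole.astype(np.uint8))
for i in range(1,n):
    if s[i,4]>30: print("deep",s[i],c[i],ray(C,c[i],.05)*1000)
g=X[top|hole]; dark=(reg&(X<0.6*np.median(g))).astype(np.uint8)
n,l,s,c=cv2.connectedComponentsWithStats(dark)
for i in range(1,n):
    if s[i,4]>30: print("dark",s[i],c[i],ray(C,c[i],.05)*1000)
save("w5.png",im)
D=np.load("w1.npz");C=(*C[:3],D["R"],D["t"]);P=cloud(C,D["d"])*1000;d=D["d"]
for lo,hi in((58,70),(73,90)):
    m=(P[...,1]>170)&(P[...,2]>lo)&(P[...,2]<hi)&(P[...,0]<600);q=P[m];print(lo,len(q),q.mean(0).round(1))
    q=q[q[:,2]>hi-(4 if hi==70 else 8)];r=cv2.minAreaRect(q[:,:2].astype(np.float32));print(r,q[:,2].max())
E
```

```text
[ 0.4679101  -0.05370429  0.13009835] [3.14018082 0.00400355 2.98509095]
deep [287 237  56  16 741] [314.61133603 244.68960864] [[502.03766438 -60.60130294  50.        ]]
deep [314 270  12  11  93] [319.78494624 274.49462366] [[528.8565598  -60.64280916  50.        ]]
dark [287 237  56  16 791] [314.60935525 245.04171934] [[502.33737476 -60.65076128  50.        ]]
dark [315 271  12  10  84] [320.85714286 275.53571429] [[529.93584914 -59.93031287  50.        ]]
58 325 [519.6 217.6  64.9]
((524.8847045898438, 228.3096923828125), (75.11194610595703, 12.383072853088379), 71.96965026855469) 69.87924224185929
73 257 [532.4 253.1  80.7]
((533.288330078125, 255.37164306640625), (22.942575454711914, 9.122644424438477), 79.22578430175781) 84.29338089361161
```

View pics/w5.png

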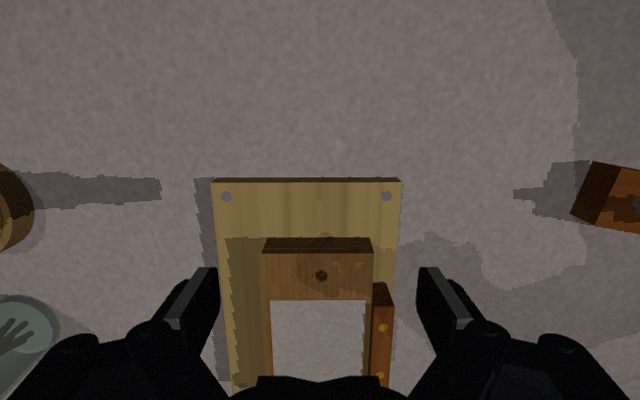

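The wrist view shows the pile square in the corner, with the top hole at (321,276).

Request:
{"fn": "drive_tool", "kwargs": {
  "plan": [
    [[0.59,2.81,0.3],8.02,0],
    [[0.59,2.81,0.3],8.02,0],
    [[0.59,2.81,0.3],8.02,0],
    [[0.59,2.81,0.3],8.02,0],
    [[0.59,2.81,0.3],8.02,0],
    [[0.59,2.81,0.3],8.02,0],
    [[0.59,2.81,0],8.02,0],
    [[0.59,2.81,0],8.02,0],
    [[0.59,2.81,0],8.02,0],
    [[0.59,2.81,0],8.02,0],
    [[0.59,2.81,0],8.02,0],
    [[0,0,0],0,0]
  ]
}}

```text
clock: 16.8
tcp_pos: [0.5317, 0.2575, 0.1442]
tool_rot: [3.14, -0.002, -1.753]
force: [-1.0, -0.2, -0.0]
grip_width: 0.0853
grasp_force: 0.0
```

```bash
python3 - <<'E'
from h import *
o=bot.get_obs();print(o["tcp_pos"],o["tool_rot"])
C=cal("wrist");im,d=bot.capture("wrist");P=cloud(C,d)*1000
near=(np.hypot(P[...,0]-533,P[...,1]-255)<35)
for lo,hi in((74,90),(79,88)):
    q=P[near&(P[...,2]>lo)&(P[...,2]<hi)];r=cv2.minAreaRect(q[:,:2].astype(np.float32));print(len(q),q.mean(0),r,q[:,2].max())
f=np.argwhere((d>.02)&(d<.17)); 
q=P[(d>.02)&(P[...,2]>100)]-o["tcp_pos"]*1000;y=o["tool_rot"][2];b=q@[np.sin(y),-np.cos(y),0];a=q@[np.cos(y),np.sin(y),0]
k=(q[:,2]<45);print("finger lat",b[k].min(),b[k].max(),np.sort(b[k&(b>0)])[:5],np.sort(b[k&(b<0)])[-5:],"along",np.percentile(a[k],[1,99]))
E
```

```text
[0.5317245  0.25753484 0.14417027] [ 3.13960163e+00 -2.03160005e-03 -1.75303388e+00]
485 [534.10536024 254.47907989  82.15360936] ((534.6039428710938, 255.6448974609375), (23.906888961791992, 9.832474708557129), 79.58242797851562) 85.13955128288238
458 [534.22555274 255.06713863  82.49208148] ((534.6028442382812, 255.64450073242188), (23.899385452270508, 9.813359260559082), 79.66724395751953) 85.13955128288238
finger lat -55.181016685262136 56.06387772452603 [42.60806927 42.73660506 42.73849368 42.75364921 42.75709516] [-41.85499089 -41.83217297 -41.82010619 -41.75780769 -41.62798759] along [-11.2096967   10.72916595]
```

Request:
{"fn": "drive_tool", "kwargs": {
  "plan": [
    [[0.29,-0.19,-2],0,0],
    [[0,0,-3],0,0],
    [[0,0,-3],0,0],
    [[0,0,-2],0,0.2],
    [[0,0,-0.8],0,0.4],
    [[0,0,0],0,0.6],
    [[0,0,0],0,0.8],
    [[0,0,0],0,1],
    [[0,0,0],0,1],
    [[0,0,0],0,1],
    [[0,0,0],0,1]
  ]
}}

```text
clock: 17.95
tcp_pos: [0.5357, 0.2537, 0.0401]
tool_rot: [-3.139, 0.002, -1.758]
force: [-0.1, 0.2, 7.0]
grip_width: 0.0087
grasp_force: 61.0
```

Request:
{"fn": "drive_tool", "kwargs": {
  "plan": [
    [[0,0,0.5],0,1],
    [[0,0,1],0,1],
    [[0,0,2],0,1],
    [[0,0,2],0,1],
    [[0,0,2],0,1],
    [[0,0,0],0,1]
  ]
}}

```text
clock: 18.55
tcp_pos: [0.5364, 0.2542, 0.1173]
tool_rot: [-3.137, 0.004, -1.758]
force: [0.8, 0.2, 0.7]
grip_width: 0.0081
grasp_force: 60.1
```

```bash
python3 - <<'E'
from h import *
o=bot.get_obs();print(o["tcp_pos"],o["tool_rot"],o["grip_width"],o["grasp_force"],o["force"])
C=cal("wrist");im,d=bot.capture("wrist");np.savez("w6",im=im,d=d,R=C[3],t=C[4]);ims,ds=bot.capture("scene");np.savez("s6",im=ims,d=ds)
a=cv2.resize(im[150:400,200:440],(480,500));b=cv2.resize(ims[190:330,350:440],(320,500))
save("g6.png",np.hstack([a,b]))
P=cloud(C,d)*1000-o["tcp_pos"]*1000
y=o["tool_rot"][2];B=P@[np.sin(y),-np.cos(y),0];A=P@[np.cos(y),np.sin(y),0]
for v in range(225,300,5): print(v,[(u,int(B[v,u]),int(A[v,u]),int(P[v,u,2])) for u in(308,318,328)])
E
```

```text
[0.53638165 0.25420237 0.11731653] [-3.13710819  0.0039233  -1.75801008] 0.008111718553931571 60.118364095687866 [0.78222854 0.16711432 0.66007054]
225 [(308, -7, -22, -87), (318, 0, 1, -27), (328, 8, -21, -86)]
230 [(308, -7, -26, -86), (318, 0, 1, -19), (328, 8, -26, -87)]
235 [(308, -8, -44, -118), (318, 0, 1, -13), (328, 9, -43, -117)]
240 [(308, -8, -49, -117), (318, 0, 1, -6), (328, 9, -49, -117)]
245 [(308, -8, -53, -116), (318, 0, 9, 17), (328, 9, -53, -117)]
250 [(308, -3, 9, 21), (318, 0, 10, 23), (328, 5, 8, 19)]
255 [(308, -3, 9, 26), (318, 0, 9, 27), (328, 5, 10, 28)]
260 [(308, -3, 9, 31), (318, 0, 9, 32), (328, 5, 10, 34)]
265 [(308, -3, 9, 36), (318, 0, 10, 37), (328, 5, 10, 38)]
270 [(308, -3, 9, 39), (318, 0, 9, 41), (328, 5, 9, 40)]
275 [(308, -3, 7, 41), (318, 0, 8, 42), (328, 4, 8, 42)]
280 [(308, -3, 5, 42), (318, 0, 5, 41), (328, 5, 5, 42)]
285 [(308, -3, 3, 42), (318, 0, 4, 43), (328, 5, 3, 41)]
290 [(308, -3, 0, 41), (318, 1, 79, 164), (328, 5, 1, 42)]
295 [(308, -3, -2, 40), (318, 0, -1, 41), (328, 5, 0, 43)]
```

View pics/g6.png

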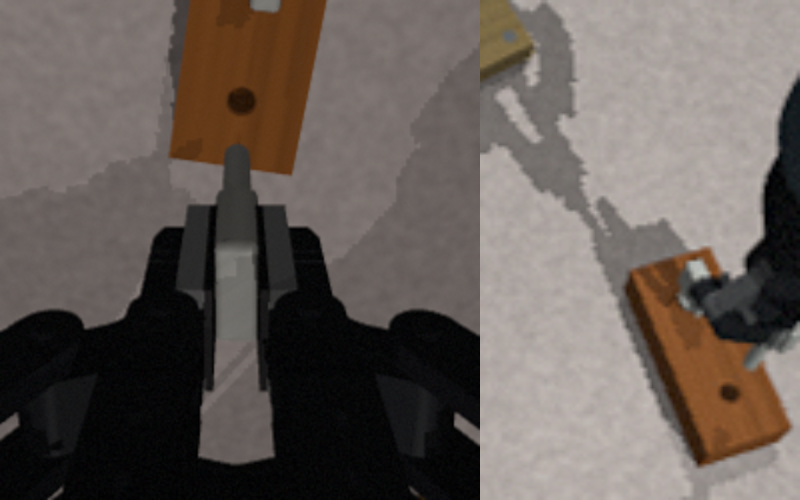

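The post hangs upright in the grip with its rack hole visible below, and the short post is still in place.

Request:
{"fn": "drive_tool", "kwargs": {
  "plan": [
    [[0,0,2],0,1],
    [[-0.07,-3.5,0],0,1],
    [[-0.07,-3.5,0],0,1],
    [[-0.07,-3.5,0],0,1],
    [[-0.07,-3.5,0],0,1],
    [[-0.07,-3.5,0],0,1],
    [[-0.07,-3.5,0],0,1],
    [[-0.07,-3.5,0],0,1],
    [[-0.07,-3.5,0],0,1],
    [[-0.07,-3.5,-1],0,1],
    [[0,0,-2],0,1],
    [[0,0,0],0,1]
  ]
}}

```text
clock: 19.85
tcp_pos: [0.5255, -0.0625, 0.1001]
tool_rot: [3.134, -0.001, -1.761]
force: [-0.7, 0.1, -1.1]
grip_width: 0.0085
grasp_force: 60.1
```

```bash
python3 - <<'E'
from h import *
o=bot.get_obs();print(o["tcp_pos"],o["tool_rot"],o["force"])
C=cal("wrist");im,d=bot.capture("wrist");np.savez("w7",im=im,d=d,R=C[3],t=C[4])
save("w7.png",im[100:320,200:440],s=2.4)
f,cx,cy,R,t=C
for X in([529.6,-60.3,50],*[list(o["tcp_pos"]*1000+[.1,2.8,z]) for z in(-35,-20)]):
    c=R@(np.array(X)/1000)+t;p=c[:2]/c[2]*f+[cx,cy];print(p,(p-[200,100])*2.4)
E
```

```text
[ 0.52545182 -0.06254658  0.10008507] [ 3.13417208e+00 -1.17481104e-03 -1.76094822e+00] [-0.71431231  0.14765969 -1.07862884]
[310.73037406 219.39953746] [265.75289775 286.5588899 ]
[316.92419107 227.56677001] [280.61805857 306.16024801]
[317.06357527 237.2066283 ] [280.95258064 329.29590791]
```

View pics/w7.png

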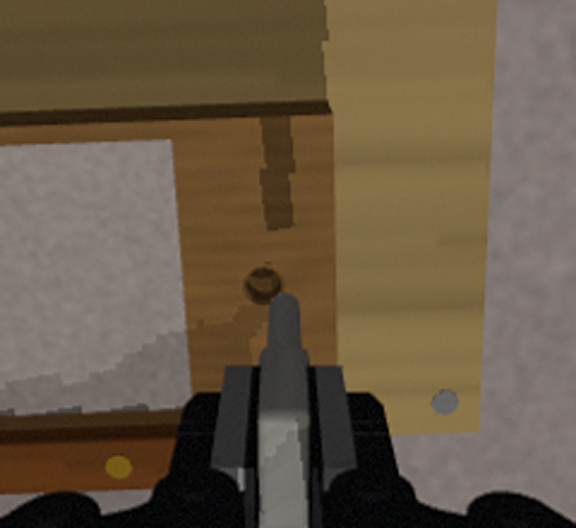

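The view (up is −y, left is +x) shows the top hole at crop (263,286), ahead and to the left of the shank end at (286,298).

```bash
python3 - <<'E'
from h import *
D=np.load("w7.npz");C0=cal("wrist");C=(*C0[:3],D["R"],D["t"]);P=cloud(C,D["d"])*1000;im=D["im"]
tcp=np.array([525.45,-62.55,100.1])
for v in range(220,252,2):
    k=np.where((P[v,300:340,2]>56))[0]+300
    if len(k): 
        q=P[v,k]-tcp; i=np.argmax(q[:,1]*-1); print(v,k.min(),k.max(),"mid x",round((q[0,0]+q[-1,0])/2,2),"y front",q[:,1].min().round(2),"z",q[:,2].min().round(1))
g=cv2.cvtColor(im,cv2.COLOR_RGB2GRAY)[205:235,295:325];hsv=cv2.cvtColor(im,cv2.COLOR_RGB2HSV)
print((P[205:235:1,297:323,2]).round(0).astype(int)[:, ::2])
print(g[6:24,5:24])
E
```

```text
222 315 321 mid x -1.36 y front -2.04 z -34.0
224 313 323 mid x -1.16 y front -1.88 z -32.9
226 312 323 mid x -0.69 y front -1.85 z -32.7
228 312 324 mid x -0.86 y front -1.77 z -30.8
230 312 324 mid x -0.91 y front -1.99 z -26.8
232 312 324 mid x -0.9 y front -1.91 z -22.6
234 312 324 mid x -0.9 y front -1.85 z -19.0
236 312 324 mid x -0.88 y front -1.8 z -16.7
238 311 324 mid x -0.38 y front -1.82 z -17.4
240 311 324 mid x -0.4 y front -1.74 z -14.0
242 311 324 mid x -0.41 y front -1.97 z -10.1
244 311 325 mid x -0.57 y front -1.85 z -9.3
246 307 327 mid x -10.39 y front -77.38 z 16.8
248 308 328 mid x -2.27 y front -10.58 z 17.9
250 308 328 mid x -2.31 y front -10.21 z 19.5
[[49 49 49 51 48 50 49 50 49 49 49 49 49]
 [50 49 50 49 48 49 48 49 48 49 49 49 49]
 [50 49 49 50 49 50 49 50 50 48 50 49 49]
 [49 49 49 49 49 50 48 50 49 49 49 49 49]
 [49 49 49 49 48 49 50 50 50 49 50 49 50]
 [49 49 49 49 49 49 48 49 48 49 49 49 49]
 [50 51 49 50 49 49 32 49 49 48 49 49 49]
 [50 48 49 49 48 33 33 34 37 49 50 50 48]
 [49 50 49 48 38 34 34 37 39 48 49 49 50]
 [48 48 49 49 38 38 38 38 41 41 49 5
[... 1227 characters left out ...]
58 54 58 57 55 58 59 46 43 43 36 57 68]
 [81 67 47 35 47 57 56 54 55 56 54 55 57 45 43 43 32 56 68]
 [82 68 47 30 32 49 58 58 55 55 55 57 58 48 39 35 27 56 69]
 [83 67 58 37 29 31 38 57 60 59 55 57 59 45 34 28 30 55 72]
 [83 72 64 45 33 28 30 37 44 46 48 46 42 37 30 27 44 57 72]
 [80 80 63 58 39 33 27 25 30 30 34 32 34 34 33 41 74 64 62]
 [78 80 68 58 52 34 26 27 31 29 30 28 31 31 45 55 65 60 61]
 [78 79 77 68 56 40 36 29 32 26 29 29 35 65 59 60 60 61 60]
 [79 79 82 79 72 48 39 37 38 41 38 39 44 61 60 58 60 60 58]
 [82 83 84 84 84 70 61 50 41 41 43 48 49 55 58 60 60 59 59]
 [74 74 75 76 76 73 74 71 68 67 68 72 58 55 56 59 60 59 61]
 [73 72 73 72 72 73 74 74 71 74 74 75 59 54 58 59 60 61 60]]
```

```bash
python3 - <<'E'
from h import *
D=np.load("w7.npz");C0=cal("wrist");C=(*C0[:3],D["R"],D["t"])
h=ray(C,(309.3,219.0),.05)*1000;print(h,"shift",h[0,:2]-[525.45-.9,-62.55+2.1])
P=cloud(C,D["d"])*1000
m=(np.hypot(P[...,0]-h[0,0],P[...,1]-h[0,1])<9)&(P[...,2]<46.5)&(P[...,2]>25)
print("board3 surf",m.sum())
E
```

```text
[[530.48729099 -60.76472106  50.        ]] shift [ 5.93729099 -0.31472106]
board3 surf 145
```

Request:
{"fn": "drive_tool", "kwargs": {
  "plan": [
    [[0.59,-0.03,-0.5],0,1],
    [[0,0,-0.5],0,1],
    [[0,0,-0.3],0,1],
    [[0,0,-0.2],0,1],
    [[0,0,-0.2],0,1],
    [[0,0,0],0,1]
  ]
}}

```text
clock: 20.5
tcp_pos: [0.5342, -0.0619, 0.0865]
tool_rot: [3.141, -0.0, -1.758]
force: [-1.0, 0.4, 0.1]
grip_width: 0.0085
grasp_force: 60.1
```

Request:
{"fn": "drive_tool", "kwargs": {
  "plan": [
    [[-0.28,-0.1,0],0,1],
    [[0,0,0],0,1],
    [[0,0,0],0,1],
    [[0,0,0],0,1]
  ]
}}

```text
clock: 20.9
tcp_pos: [0.5316, -0.063, 0.0867]
tool_rot: [-3.141, 0.0, -1.758]
force: [0.6, 0.5, -1.1]
grip_width: 0.0091
grasp_force: 60.1
```

```bash
cat > al.py <<'E'
from h import *
o=bot.get_obs();tcp=o["tcp_pos"]*1000;print(tcp.round(2),o["tool_rot"].round(4),o["force"].round(1))
C=cal("wrist");im,d=bot.capture("wrist");P=cloud(C,d)*1000;np.savez("al",im=im,d=d,R=C[3],t=C[4])
Q=P-tcp
a=[]
for v in range(225,245):
    k=np.where((Q[v,295:345,2]>-34)&(Q[v,295:345,2]<5)&(abs(Q[v,295:345,1])<12))[0]+295
    if len(k)>5: a.append([v,(Q[v,k[0],0]+Q[v,k[-1],0])/2,Q[v,k,1].min()+4,Q[v,k,2].min()])
a=np.array(a);print(a[::4].round(2));ax=np.median(a[:,1:3],0);print("axis off",ax.round(2))
g=cv2.cvtColor(im,cv2.COLOR_RGB2GRAY)
m=((g<66)&(P[...,2]<51)&(np.hypot(P[...,0]-530.5,P[...,1]+61)<12)).astype(np.uint8)
n,l,s,c=cv2.connectedComponentsWithStats(m);i=1+np.argmax(s[1:,4]);x,y,w,h,A=s[i];print("hole",s[i])
print("centre box",(ray(C,(x+(w-1)/2,y+(h-1)/2),.05)*1000).round(1))
print("end",(tcp[:2]+ax).round(2),tcp[2]-35)
E
python3 al.py
```

```text
[531.6  -63.04  86.75] [-3.1413e+00  1.0000e-04 -1.7584e+00] [ 0.6  0.5 -1.1]
[[225.    -0.9    2.11 -32.21]
 [229.    -0.73   1.92 -28.11]
 [233.    -0.78   2.12 -21.64]
 [237.    -0.79   1.95 -14.93]
 [241.    -0.31   1.88 -12.7 ]]
axis off [-0.7   2.11]
hole [310 207  19  25 216]
centre box [[529.7 -65.   50. ]]
end [530.89 -60.93] 51.74975000714083
```

Request:
{"fn": "drive_tool", "kwargs": {
  "plan": [
    [[-0.04,0,-0.1],0,1],
    [[0,0,-0.1],0,1],
    [[0,0,-0.1],0,1],
    [[0,0,-0.1],0,1],
    [[0,0,0],0,1]
  ]
}}

```text
clock: 21.45
tcp_pos: [0.531, -0.063, 0.0824]
tool_rot: [3.141, -0.0, -1.758]
force: [-0.5, -0.3, 0.3]
grip_width: 0.0086
grasp_force: 60.1
```

Request:
{"fn": "drive_tool", "kwargs": {
  "plan": [
    [[0,0,-0.1],0,1],
    [[0,0,-0.1],0,1],
    [[0,0,-0.1],0,1],
    [[0,0,-0.1],0,1],
    [[0,0,0],0,1]
  ]
}}

```text
clock: 21.95
tcp_pos: [0.531, -0.063, 0.0784]
tool_rot: [3.141, -0.0, -1.758]
force: [0.1, -0.2, -0.2]
grip_width: 0.0084
grasp_force: 60.1
```

```bash
python3 - <<'E'
from h import *
D=np.load("w7.npz");C0=cal("wrist");C=(*C0[:3],D["R"],D["t"]);P=cloud(C,D["d"])*1000
h=np.array([530.5,-60.8])
for v in range(210,226):
    print(v,[(*(P[v,u,:2]-h).round(1).tolist(),round(float(P[v,u,2]),1)) for u in range(303,317,2)])
E
```

```text
210 [(2.9, -6.7, 49.1), (1.6, -6.6, 49.4), (0.3, -6.3, 49.4), (-0.9, -5.6, 48.1), (-2.3, -5.6, 48.6), (-3.5, -5.0, 47.7), (-5.0, -5.3, 49.5)]
211 [(3.0, -6.2, 49.7), (1.8, -5.8, 49.0), (0.5, -5.4, 48.7), (0.6, 0.5, 32.2), (-2.1, -4.9, 48.6), (-3.5, -4.7, 48.8), (-4.7, -4.2, 48.1)]
212 [(3.2, -5.4, 49.2), (2.0, -4.8, 48.3), (2.1, 0.8, 32.8), (0.7, 1.0, 32.8), (-0.8, 1.0, 33.8), (-2.5, 0.1, 37.1), (-4.7, -3.9, 49.4)]
213 [(3.5, -4.4, 48.3), (3.2, -0.5, 37.8), (2.1, 1.1, 34.0), (0.7, 1.2, 34.4), (-0.9, 0.5, 37.3), (-2.5, 0.1, 39.1), (-4.4, -2.7, 47.9)]
214 [(3.6, -3.8, 48.6), (3.3, 0.0, 38.5), (2.0, 0.6, 37.6), (0.5, 0.5, 38.5), (-0.9, 0.9, 38.1), (-2.4, 0.3, 40.7), (-3.8, 0.4, 41.2)]
215 [(4.5, -0.3, 40.8), (3.2, 0.1, 40.2), (1.9, 0.6, 39.7), (0.6, 1.0, 39.3), (-0.9, 1.1, 39.8), (-2.2, 1.5, 39.2), (-3.7, 0.9, 41.8)]
216 [(4.6, 0.2, 41.2), (3.3, 0.7, 40.6), (2.0, 1.1, 40.2), (0.6, 1.4, 40.3), (-0.8, 1.5, 40.6), (-2.2, 1.5, 41.4), (-3.5, 1.9, 41.0)]
217 [(4.7, 0.5, 42.5), (3.4, 1.1, 41.6), (2.1, 1.8, 40.3), (0.6, 1.3, 42.4), (-0.7, 1.9, 41.6), (-2.0, 2.3, 41.1), (-3.4, 2.5, 41.4)]
218 [(
[... 371 characters left out ...]
1.0), (-3.2, 3.7, 44.1)]
221 [(4.7, 1.7, 47.2), (3.7, 2.9, 44.6), (2.6, 4.3, 41.5), (1.2, 4.4, 41.9), (-0.1, 4.9, 41.5), (-1.6, 4.5, 43.0), (-3.2, 3.9, 45.5)]
222 [(4.8, 2.1, 48.0), (3.7, 3.1, 46.1), (2.5, 3.9, 44.5), (1.2, 4.7, 43.1), (-0.1, 5.0, 43.1), (-1.7, 4.0, 46.4), (-4.5, -3.3, 66.1)]
223 [(4.8, 2.4, 49.1), (3.6, 3.1, 47.8), (2.5, 4.4, 45.3), (1.2, 4.5, 45.5), (-0.2, 4.7, 45.7), (-1.7, 4.4, 47.2), (-4.6, -3.3, 68.0)]
224 [(5.0, 3.1, 49.2), (3.7, 3.7, 48.1), (2.5, 4.3, 47.3), (1.2, 4.7, 46.9), (-0.2, 4.7, 47.6), (-3.2, -2.6, 67.3), (-4.6, -3.5, 70.2)]
225 [(5.2, 4.0, 48.7), (3.9, 4.4, 48.3), (2.4, 4.1, 49.7), (1.2, 5.0, 48.1), (-0.2, 4.8, 49.2), (-3.1, -2.4, 68.5), (-4.6, -3.5, 71.9)]
```

Request:
{"fn": "drive_tool", "kwargs": {
  "plan": [
    [[0,-0.1,0],0,1],
    [[0,-0.1,0],0,1],
    [[0,-0.1,0],0,1],
    [[0,-0.08,0],0,1],
    [[0,0,0],0,1],
    [[0,0,-0.1],0,1],
    [[0,0,-0.1],0,1],
    [[0,0,-0.05],0,1],
    [[0,0,0],0,1]
  ]
}}

```text
clock: 22.85
tcp_pos: [0.5308, -0.0667, 0.0758]
tool_rot: [3.141, -0.0, -1.758]
force: [-2.2, 1.2, -0.7]
grip_width: 0.0087
grasp_force: 60.2
```

Request:
{"fn": "drive_tool", "kwargs": {
  "plan": [
    [[0,0,-0.1],0,1],
    [[0,0,-0.1],0,1],
    [[0,0,-0.1],0,1],
    [[0,0,0],0,1]
  ]
}}

```text
clock: 23.25
tcp_pos: [0.5309, -0.0668, 0.0728]
tool_rot: [3.141, -0.0, -1.758]
force: [-3.7, 2.5, -0.3]
grip_width: 0.0087
grasp_force: 60.3
```

Request:
{"fn": "drive_tool", "kwargs": {
  "plan": [
    [[-0.05,0,-0.1],0,1],
    [[-0.05,0.03,-0.1],0,1],
    [[0,0.03,-0.05],0,1],
    [[0,0,0],0,1]
  ]
}}

```text
clock: 23.65
tcp_pos: [0.5306, -0.0664, 0.0708]
tool_rot: [-3.141, -0.0, -1.758]
force: [-0.8, 0.4, 0.5]
grip_width: 0.0087
grasp_force: 60.2
```

Request:
{"fn": "drive_tool", "kwargs": {
  "plan": [
    [[-0.05,0,-0.05],0,1],
    [[0,0,-0.05],0,1],
    [[0,0,-0.1],0,1],
    [[0,0,-0.05],0,1],
    [[0,0,0],0,1]
  ]
}}

```text
clock: 24.15
tcp_pos: [0.5299, -0.0663, 0.0682]
tool_rot: [-3.141, -0.0, -1.758]
force: [0.3, 0.1, -1.3]
grip_width: 0.0087
grasp_force: 60.2
```

Request:
{"fn": "drive_tool", "kwargs": {
  "plan": [
    [[0,0,-0.1],0,1],
    [[0,0,-0.1],0,1],
    [[0,0,0],0,1]
  ]
}}

```text
clock: 24.45
tcp_pos: [0.5294, -0.0662, 0.0659]
tool_rot: [3.141, 0.0, -1.759]
force: [-0.1, -0.7, 0.1]
grip_width: 0.0083
grasp_force: 60.2
```

Request:
{"fn": "drive_tool", "kwargs": {
  "plan": [
    [[0,0,-0.1],0,1],
    [[0,0,-0.1],0,1],
    [[0,0,-0.1],0,1],
    [[0,0,0],0,1],
    [[0,0,0],0,1]
  ]
}}

```text
clock: 24.95
tcp_pos: [0.5294, -0.0662, 0.0629]
tool_rot: [3.141, -0.0, -1.758]
force: [-0.6, 0.6, -0.2]
grip_width: 0.0089
grasp_force: 60.1
```

Now probe board 1 (top at 26 mm; end now at about 28 mm).

Request:
{"fn": "drive_tool", "kwargs": {
  "plan": [
    [[0,0,-0.1],0,1],
    [[0,0,-0.1],0,1],
    [[0,0,-0.1],0,1],
    [[0,0,0],0,1]
  ]
}}

```text
clock: 25.35
tcp_pos: [0.5294, -0.0662, 0.0599]
tool_rot: [3.141, -0.0, -1.758]
force: [-1.2, 0.2, -0.8]
grip_width: 0.0083
grasp_force: 60.2
```

Request:
{"fn": "drive_tool", "kwargs": {
  "plan": [
    [[0,0,-0.1],0,1],
    [[0,0,-0.1],0,1],
    [[0,0,0],0,1]
  ]
}}

```text
clock: 25.65
tcp_pos: [0.5295, -0.0662, 0.0579]
tool_rot: [3.141, -0.0, -1.758]
force: [-1.9, 0.3, -1.0]
grip_width: 0.0085
grasp_force: 60.2
```

Request:
{"fn": "drive_tool", "kwargs": {
  "plan": [
    [[-0.05,0,-0.1],0,1],
    [[-0.05,-0.01,-0.1],0,1],
    [[-0.05,-0.01,0],0,1],
    [[-0.03,-0.01,0],0,1],
    [[0,0,0],0,1]
  ]
}}

```text
clock: 26.15
tcp_pos: [0.528, -0.0665, 0.0562]
tool_rot: [-3.141, 0.0, -1.758]
force: [1.1, -0.2, -0.2]
grip_width: 0.0087
grasp_force: 60.1
```

Request:
{"fn": "drive_tool", "kwargs": {
  "plan": [
    [[0,0,-0.1],0,1],
    [[0,0,-0.1],0,1],
    [[0,0,-0.1],0,1],
    [[0,0,-0.1],0,1],
    [[0,0,0],0,1]
  ]
}}

```text
clock: 26.65
tcp_pos: [0.5279, -0.0665, 0.052]
tool_rot: [-3.142, 0.0, -1.758]
force: [1.2, -0.4, 0.5]
grip_width: 0.0086
grasp_force: 60.1
```

Request:
{"fn": "drive_tool", "kwargs": {
  "plan": [
    [[0,0,-0.1],0,1],
    [[0,0,-0.1],0,1],
    [[0,0,0],0,1]
  ]
}}

```text
clock: 26.95
tcp_pos: [0.5278, -0.0665, 0.05]
tool_rot: [3.142, -0.0, -1.758]
force: [0.5, 0.3, 0.1]
grip_width: 0.0088
grasp_force: 60.1
```

Request:
{"fn": "drive_tool", "kwargs": {
  "plan": [
    [[0,0,-0.2],0,1],
    [[0,0,-0.2],0,1],
    [[0,0,-0.2],0,1],
    [[0,0,-0.2],0,1],
    [[0,0,0],0,1]
  ]
}}

```text
clock: 27.45
tcp_pos: [0.5276, -0.0665, 0.0417]
tool_rot: [3.141, -0.0, -1.758]
force: [1.0, 0.3, -0.6]
grip_width: 0.0088
grasp_force: 60.1
```

Request:
{"fn": "drive_tool", "kwargs": {
  "plan": [
    [[0,0,-0.1],0,1],
    [[0,0,-0.1],0,1],
    [[0,0,-0.05],0,1],
    [[0,0,0],0,1]
  ]
}}

```text
clock: 27.85
tcp_pos: [0.5277, -0.0665, 0.0395]
tool_rot: [3.141, -0.0, -1.758]
force: [0.2, 0.4, -1.3]
grip_width: 0.0088
grasp_force: 60.1
```

Request:
{"fn": "drive_tool", "kwargs": {
  "plan": [
    [[0,0,-0.05],0,1],
    [[0,0,-0.05],0,1],
    [[0,0,0],0,1]
  ]
}}

```text
clock: 28.15
tcp_pos: [0.5277, -0.0665, 0.0385]
tool_rot: [3.141, -0.0, -1.758]
force: [-1.4, 0.5, -0.4]
grip_width: 0.0087
grasp_force: 60.1
```

Request:
{"fn": "drive_tool", "kwargs": {
  "plan": [
    [[0,0,-0.05],0,1],
    [[0,0,-0.05],0,1],
    [[0,0,0],0,1]
  ]
}}

```text
clock: 28.45
tcp_pos: [0.5278, -0.0665, 0.0376]
tool_rot: [3.142, -0.0, -1.758]
force: [0.7, -0.9, 0.6]
grip_width: 0.0085
grasp_force: 60.1
```

```bash
python3 - <<'E'
from h import *
o=bot.get_obs();print(o["force"])
C=cal("wrist");im,d=bot.capture("wrist");P=cloud(C,d)*1000-[528,-64,0]
m=(np.abs(P[...,0])<9)&(P[...,1]>-12)&(P[...,1]<8)&(P[...,2]>44)&(P[...,2]<90)
print(np.histogram(P[m][:,2],np.arange(44,90,1)))
for v in range(225,300,4): print(v,P[v,318].round(1))
E
```

```text
[ 0.67018259 -0.9140998   0.57220813]
(array([  0,   0,   0,   5, 111, 130,  13,   0,   0,   1,   6,  10,   7,
        10,  14,   9,   7,   9,  12,  16,  13,  11,  11,  18,  16,  13,
        16,  19,  16,  19,  17,  22,  10,  35,  49, 352, 477,  81,  22,
        16,   6,   6,   9,   8,   8]), array([44, 45, 46, 47, 48, 49, 50, 51, 52, 53, 54, 55, 56, 57, 58, 59, 60,
       61, 62, 63, 64, 65, 66, 67, 68, 69, 70, 71, 72, 73, 74, 75, 76, 77,
       78, 79, 80, 81, 82, 83, 84, 85, 86, 87, 88, 89]))
225 [ -4.2 -19.3  48.3]
229 [ -3.9 -17.6  49.1]
233 [ -3.5 -15.6  49.3]
237 [ -3.1 -13.3  48.9]
241 [ -2.7 -11.2  48.8]
245 [ -2.8 -11.9  55. ]
249 [ -2.8 -12.   59.5]
253 [ -2.8 -11.9  63.3]
257 [ -2.8 -12.   67.4]
261 [ -2.8 -11.9  70.9]
265 [ -2.8 -11.9  74.5]
269 [ -2.8 -12.1  78.2]
273 [ -2.6 -11.2  79.9]
277 [-2.2 -9.1 79.3]
281 [-2.  -8.  80.6]
285 [-1.6 -5.8 79.9]
289 [-1.4 -4.7 81.2]
293 [-1.  -2.5 80.6]
297 [-0.6 -0.3 80.1]
```

Request:
{"fn": "drive_tool", "kwargs": {
  "plan": [
    [[0,0,-0.05],0,1],
    [[0,0,-0.05],0,1],
    [[0,0,0],0,1]
  ]
}}

```text
clock: 28.8
tcp_pos: [0.528, -0.0666, 0.0374]
tool_rot: [-3.141, -0.0, -1.758]
force: [-3.3, 1.2, 5.5]
grip_width: 0.0085
grasp_force: 61.0
```

Request:
{"fn": "drive_tool", "kwargs": {
  "plan": [
    [[0,0,0.04],0,1],
    [[0,0,0],0,0.85],
    [[0,0,0],0,0.7],
    [[0,0,0],0,0.5],
    [[0,0,0.5],0,0.3],
    [[0,0,3],0,0.2],
    [[0,0,4],0,0.2],
    [[0,-0.5,4],0,0.2],
    [[-1,0,3],0,0.2],
    [[0,0,0],0,0.2],
    [[0,0,0],0,0.2]
  ]
}}

```text
clock: 29.9
tcp_pos: [0.518, -0.0714, 0.1828]
tool_rot: [-3.14, 0.001, -1.759]
force: [0.4, -0.4, 0.2]
grip_width: 0.0682
grasp_force: 0.0
```

```bash
python3 - <<'E'
from h import *
o=bot.get_obs();print(o["tcp_pos"],o["force"],o["grip_width"])
C=cal("wrist");im,d=bot.capture("wrist");save("w9.png",im)
P=cloud(C,d)*1000
J=np.array([572.4,-79.4]);a=np.radians(-8.75);R=np.array([[np.cos(a),-np.sin(a)],[np.sin(a),np.cos(a)]])
q=np.c_[(P[d>.02][:,:2]-J)@R,P[d>.02][:,2]]
p=q[(np.hypot(q[:,0]+47,q[:,1]-8)<16)&(q[:,2]>76)&(q[:,2]<90)];print("paddle",len(p),np.median(p,0),cv2.minAreaRect(p[:,:2].astype(np.float32)))
pc=q[(np.hypot(q[:,0]+47,q[:,1]-8)<16)&(q[:,2]>44)&(q[:,2]<56)];print("board z near",np.median(pc[:,2]))
for xc in(-60,-30,-10,10,30):
    k=(abs(q[:,0]-xc)<4)&(q[:,1]<-15)&(q[:,1]>-75)
    print("x",xc,[(z,round(float(np.percentile(q[k&(abs(q[:,2]-z)<1.5),1],3)),1) if (k&(abs(q[:,2]-z)<1.5)).sum()>5 else None) for z in(22,30,38,46)])
E
```

```text
[ 0.51802065 -0.07135896  0.18280142] [ 0.41975777 -0.38445039  0.24558895] 0.06822929095468175
paddle 332 [-46.81343911   6.84714648  79.86898274] ((-46.740882873535156, 7.425231456756592), (23.19968605041504, 9.206881523132324), 87.63167572021484)
board z near 49.17768196124629
x -60 [(22, None), (30, None), (38, None), (46, -39.0)]
x -30 [(22, None), (30, None), (38, None), (46, -38.2)]
x -10 [(22, None), (30, None), (38, None), (46, None)]
x 10 [(22, None), (30, None), (38, None), (46, -37.2)]
x 30 [(22, None), (30, None), (38, None), (46, None)]
```

View pics/w9.png

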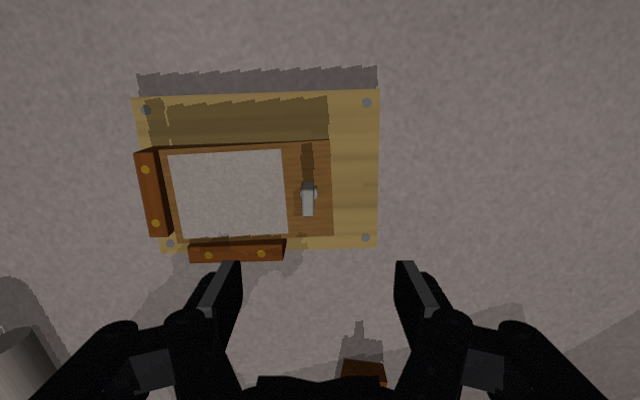

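The view shows the post upright with its head at (308,195), its collar on the top board, the pile in the corner and the gripper clear. The top board is about 1.5° off square, which the slide-back accounts for.

```bash
python3 -c "
from workcell import bot
print(bot.close_job())"
```

```text
the job is handed in; nothing more can be done
None
```

The job is handed in: all four boards were knocked up tight to both fences, and the long post is home through them into the bore, its collar seated at about 5.5 N; afterwards the top board measured about 1.5° off square, and I did not re-measure the lower three.

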